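# Load the sample carriage under the spring hood

### The arm

A 6-joint arm with a two-finger parallel gripper is mounted at the origin on the work surface. World frame = base frame: x ahead of the robot, y to its left, z up, the work surface at z = 0. Lengths are in m, angles in rad, forces in N, time in s.
With the tool pointing down it reaches from about 0.275 to 0.775 m from the base axis. Payload 14.6 kg.
Tool frame: the origin (TCP) lies between the finger pads; the fingertips stand 14 mm ahead of it and the grasp point (between the pads) lies 5 mm behind it; z points along the fingers, x is the direction in which the jaws open and shut, and the axes are right-handed (so a half turn about z gives the same grasp; the last joint's range is limited). The gripper opens to 85 mm and grips with 20 to 120 N. Pads are 22 mm wide; open, the fingers measure 114 mm over their backs; the gripper's body (76 mm by 85 mm) begins 54 mm behind the grasp point. The pads swing forward as they close: fully open they stand 13 mm farther back than shut.
Start: joints at [-1.489, 0.263, -0.048, 1.259, 0, 1.415], TCP at [0.123, -0.51, 0.245] pointing down, gripper open.
Joint ranges: [-2.65, 2.65], [-0.89, 1.7], [-1.18, 1.37], [-2.13, 2.11], [-1.35, 1.29], [-3.14, 3.14]. Speed limits (rad/s): [1.89, 1.89, 2.57, 2.79, 3.14, 3.14].

### API

Orientations are given as a unit quaternion [w, x, y, z].
In Python, from station import r gives the robot as it stands.
- The arm moves only by the shell command python3 -m crank 'ROWS' [FORCE]. ROWS is JSON, a list of rows, each a list of 7 numbers: the turn, a rotation vector about the tool's x, y, z in degrees, then the shift along the tool's x, y, z in m, then the opening, from 0 (shut) to 1 (fully open). A call has 1 to 12 rows; each row shifts and turns the pose as measured when the row begins, along the tool's axes as they then stand; what a row does not reach is not made up. A row lasts 1/10 s, in which the tool goes at most 50 mm and 8.59 degrees, less where a joint would pass 70% of its speed; a pose out of reach is approached as far as the arm can. A call is refused whole if a number of a shift passes 0.05 or a number of a turn 8.59, either way. A call with a gripper value outside its range is refused whole. The fingers move at their own pace and stop on an object; FORCE is the grip in N (left out, the last holds). Time passes only in rows, so rows that do not move let the fingers close. It gives the time, the measured TCP pose, the force and the opening at its end, in the units of the state.
- r.get_state(): the state, without advancing time (a new reading comes with each control period).
- r.capture(name): name is "side" or "top" or "wrist"; returns a dict with "frame" (384x512x3 uint8, red, green, blue), "depth" (384x512 float32, m along the optical axis (not along the pixel's ray), 0 where there is no reading), "K" (3x3 intrinsics, pixels), "R" (3x3) and "t" (3): a world point X has camera coordinates R X + t; the wrist camera has in their place "tool_from_camera" (4x4, takes a point from camera to tool coordinates, whose origin is the TCP and whose axes are the tool frame's). Camera axes: x right, y down, z forward; pixel columns grow to the right and rows downward; lengths in m; the calibration is good to about 2 mm. A picture is of the moment at which its call begins: read the wrist's pose just before it.
- r.finish_job(): hands the job in, once; it reports no verdict.
Trained networks look in a picture, given as the dict that the camera call returned (one of the last four; its "shot" number tells which), for a name from the list of things; names that differ only in an ending like _2 or _b are one class to them, and where a whole thing is asked for, a point or a joint stands for the part that bears it (a point fixed in the world has none). Each returns a list of dicts, best first, with "p" (0 to 1); they miss things now and then, are a little off and sometimes report something else, mostly with a low value. They report only what shows in the picture. A call takes as long as a camera call. They do not tell look-alikes from the thing itself.
- r.recognise(picture, name): "extent" ([left, top, right, bottom] in pixels, round what is visible of it).
- r.place_of(picture, name): "pixel" ([column, row] in pixels: a listed point, or the origin of a listed thing).
The state is a dict: "time": time; "joint_pos": joint angles; "joint_velocities": joint speeds; "joint_torque": joint torques, N m; "eef_pos": TCP position; "tcp_rot": TCP orientation; "wrist_force": force on the tool from outside, world axes, zero at the start; "torque": the same for the moment, N m; "opening": finger opening in m.
Only numpy, scipy, OpenCV 4.12 (cv2) and the standard library are available. Lean on these libraries where they do the work, as an engineer would, in place of code of your own. Each camera call takes 0.05 s, during which the arm holds its last target. There are 200 camera calls.

### The job

Load the sample into the analyser: with the outside of one finger push the hood's lever bar sideways (away from the track) and keep the spring hood open, while the other finger pushes the carriage by its upright tail plate along the track, under the hood, until it is fully home against the stop. Then let the hood close behind the cup and take the hand clear. Do not pinch, lift or tip the carriage, and leave the loose things round about where they stand.

Things in the scene. Friction and masses are not known exactly. Their poses are not given: they have to be found in the camera images.
- mouth (a point): Middle of the fixed analyser's mouth, on the bench, in the plane of the closed hood's front face. x points into the analyser along the track (push direction), y left of the track, z up. The carriage lies on the bench between two rails 10 mm high (y = 24 to 30 mm either side, x = -200 to +75 mm). The white body right of the hood (x 0 to 205, y -205 to -35 mm) is 85 mm high.
- stop (a point): Foot of the face of the fixed stop that ends the track inside the hood, 72 mm past the mouth; 40 mm high. Axes as the mouth's. A 60 mm high part of the analyser stands behind it.
- hood (a joint): Grey hood over the track's end, 88 mm long, y -28 to +64 mm, top 48 mm up. Hinge line along the mouth's x axis at y = +64 mm, 12 mm above the bench. 0 rad closed; grows as the side away from the hinge rises, to 0.95. A spring always shuts it. Shut, its front hangs to 12 mm above the bench and blocks lip and cup; they pass from 0.45 rad on. 0.6 rad takes about 6 N on the bar, pushed 20 mm to +y.
- bar_end (a point): Free end (on the axis) of the hood's lever bar, a level steel rod 8 mm thick along the mouth's x axis, from x = -150 to 0 mm, nothing below it in front of the hood. Hood shut: axis at y = +64 mm, 48 mm above the bench. It turns with the hood to +y: axis at y = 64 + 36 sin(angle), height 12 + 36 cos(angle) mm. A finger can slide along it.
- cup (a point): Top centre of the white sample cup (34 mm across, top 30 mm above the bench) fixed on the loose aluminium carriage, a tray 115 mm long, 44 mm wide, floor 8 mm thick, about 0.2 kg, lying in the track, its axes along the mouth's. Its front lip (18 mm high) ends 26 mm ahead (+x) of this point. Home against the stop, this point is at x = +46 mm from the mouth.
- tail (a point): Centre of the rear face of the carriage's upright tail plate, the face to push in +x: 36 mm wide, 8 to 42 mm above the bench (this point is at 25 mm), 6 mm thick, 89 mm behind the cup's centre. It stays outside the hood: at x = -43 mm from the mouth when home.
- spare_cup: A spare white sample cup standing on the bench right of the track, 34 mm across, 26 mm high; origin under its centre. Leave alone.
- jar: Low amber jar left of the track, 42 mm across, 45 mm high; origin under its centre. Leave alone.
- bottle_a: Amber sample bottle with a yellow cap, 46 mm across, 100 mm high, left; origin under its centre. Leave alone.
- bottle_b: The like with a blue cap. Leave alone.
- bottle_c: The like with a white cap, right of the track. Leave alone.
- spatula: Spatula 160 mm long lying on the bench right of the track; origin under its middle, x along it. Leave alone.
Things that resemble listed ones, but are neither listed nor needed, are in the scene too. Leave any green look-alike of the part that bears cup alone.

How it is judged:
By the outcome, as a careful person would: the job done as asked, in the order asked, and still so for the second after the job is handed in, with the robot touching nothing.
It also fails if it takes over 45 s, if anything falls off the work surface, if the arm or the gripper's body presses on something with over 40 N, if the wrist force passes 120 N, or if a joint passes its speed limit or range.

## Working session

There is one attempt and no reset: what is moved stays moved. The work goes in short steps, Python scripts to look and compute and a shell command to move; the robot and the scene stay as the last step left them, time stands still between calls to the robot, and variables do not carry over. Pictures are saved under pics/ and viewed, on a budget of 10 in all, crops included, one or two more only if the job needs it, and the job is handed in when it is done.

```bash
mkdir -p pics; ls; cat > h.py <<'E'
import numpy as np,cv2
from station import r
from scipy.spatial.transform import Rotation as Rn
def pose():
    s=r.get_state();q=np.array(s['tcp_rot']);return np.array(s['eef_pos']),Rn.from_quat(q[[1,2,3,0]]).as_matrix(),s
def world(c,px,d=None,z=None,pr=None):
    u,v=px;K=c['K'];ray=np.array([(u-K[0,2])/K[0,0],(v-K[1,2])/K[1,1],1.])
    if 'R' in c: Rw=np.array(c['R']).T;o=-Rw@np.array(c['t'])
    else:
        T=np.array(c['tool_from_camera']);p,R=pr;Rw=R@T[:3,:3];o=p+R@T[:3,3]
    w=Rw@ray
    if z is not None: return o+w*(z-o[2])/w[2]
    if d is None: d=float(c['depth'][int(round(v)),int(round(u))])
    return o+w*d
def save(c,n): cv2.imwrite('pics/'+n,c['frame'][:,:,::-1])
E
python3 - <<'E'
from h import *
for n in('top','side'):
    c=r.capture(n);save(c,n+'0.png');print(n)
    for k in('mouth','stop','bar_end','cup','tail','spare_cup','jar','bottle_a','spatula'):
        for e in r.place_of(c,k)[:3]:
            z={'cup':.03,'tail':.025,'bar_end':.048}.get(k,0)
            print(k,np.round(e['pixel']),round(e['p'],2),np.round(world(c,e['pixel'],z=z),3))
s=r.get_state();print(s['time'],s['tcp_rot'],s['opening'])
E
```

```text
pics
top
mouth [257. 172.] 0.86 [ 0.666 -0.004  0.   ]
stop [261. 144.] 0.62 [ 0.732 -0.012  0.   ]
bar_end [225. 236.] 0.86 [0.514 0.061 0.048]
cup [150. 124.] 0.94 [0.766 0.245 0.03 ]
cup [214. 281.] 0.93 [0.416 0.084 0.03 ]
cup [255. 193.] 0.86 [ 0.611 -0.001  0.03 ]
tail [171. 290.] 0.88 [0.394 0.178 0.025]
tail [159.  88.] 0.8 [0.853 0.229 0.025]
tail [254. 234.] 0.56 [ 0.52  -0.     0.025]
spare_cup [299. 205.] 0.64 [ 0.591 -0.101  0.   ]
jar [182. 214.] 0.63 [0.565 0.166 0.   ]
bottle_a [202. 151.] 0.97 [0.712 0.127 0.   ]
bottle_a [173. 174.] 0.89 [0.657 0.193 0.   ]
bottle_a [397. 212.] 0.61 [ 0.58  -0.327  0.   ]
spatula [340. 230.] 0.86 [ 0.536 -0.195  0.   ]
side
mouth [269. 203.] 0.97 [ 0.663 -0.003  0.   ]
stop [295. 203.] 0.74 [ 0.735 -0.019  0.   ]
bar_end [214. 184.] 0.6 [0.52  0.058 0.048]
bar_end [235. 273.] 0.5 [ 0.517 -0.22   0.048]
cup [250. 200.] 0.93 [ 0.606 -0.003  0.03 ]
cup [174. 191.] 0.93 [0.409 0.076 0.03 ]
cup [282. 134.] 0.72 [0.773 0.236 0.03 ]
tail [222. 205.] 0.91 [0.529 0.001 0.025]
tail [163. 172.] 0.65 [0.387 0.16  0.025]
tail [306. 132.] 0.56 [0.851 0.235 0.025]
spare_cup [253. 241.] 0.67 [ 0.588 -0.116  0.   ]
jar [225. 165.] 0.76 [ 0.571  0.172 -0.   ]
bottle_a [271. 165.] 0.9 [0.709 0.138 0.   ]
bottle_a [251. 158.] 0.83 [0.657 0.183 0.   ]
bottle_a [274. 316.] 0.7 [ 0.585 -0.323  0.   ]
spatula [235. 271.] 0.75 [ 0.523 -0.19   0.   ]
spatula [248. 159.] 0.16 [ 0.644  0.179 -0.   ]
1.0 [-4.65561561e-08  7.85683949e-01 -6.18628105e-01  3.96974127e-06] 0.08545295885824783
```

```bash
python3 - <<'E'
import cv2,numpy as np
a=cv2.imread('pics/top0.png');b=cv2.imread('pics/side0.png')
a=cv2.resize(a[60:310,120:420],(600,500),interpolation=cv2.INTER_CUBIC)
cv2.imwrite('pics/t1.png',a)
E
```

```text
(no output)
```

View pics/t1.png

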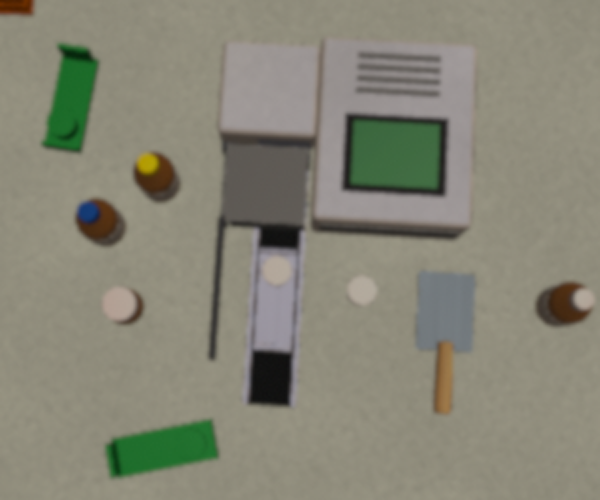

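View pics/side0.png

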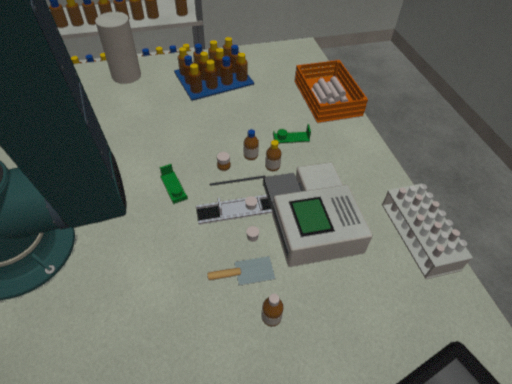

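The candidates are the aluminium carriage in the track, with its cup at top px (255,193), and the green look-alikes at (150,124) and (214,281). The aluminium one is the target. The bar runs from (225,236) towards the hood. I'll move over it and check from the wrist camera.

```bash
python3 -m crank '[[0,0,0,-0.0325,-0.037,0,1],[0,0,0,-0.0325,-0.037,0,1],[0,0,0,-0.0325,-0.037,0,1],[0,0,0,-0.0325,-0.037,0,1],[0,0,0,-0.0325,-0.037,0,1],[0,0,0,-0.0325,-0.037,0,1],[0,0,0,-0.0325,-0.037,0,1],[0,0,0,-0.0325,-0.037,0,1],[0,0,0,-0.0325,-0.037,0,1],[0,0,0,-0.0325,-0.037,0,1],[0,0,0,-0.0325,-0.037,0,1],[0,0,0,-0.0325,-0.037,0,1]]'
python3 - <<'E'
from h import *
p,R,s=pose();c=r.capture('wrist');save(c,'w1.png');print(p,R[:,0],s['joint_pos'])
for k in('mouth','stop','bar_end','cup','tail'):
    for e in r.place_of(c,k)[:3]:
        z={'cup':.03,'tail':.025,'bar_end':.048}.get(k,0)
        print(k,np.round(e['pixel']),round(e['p'],2),np.round(world(c,e['pixel'],z=z,pr=(p,R)),4))
E
```

```text
time: 2.2
eef_pos: [0.4673, -0.0215, 0.2454]
tcp_rot: [0.0, 0.783, -0.622, 0.003]
wrist_force: [0.9, -1.1, -0.3]
opening: 0.0857
[ 0.46727784 -0.02154488  0.24536724] [ 0.22504258 -0.9743365   0.00492193] [-0.21888808  0.16147191 -0.18368421  1.22011471 -0.00281419  2.69569798]
bar_end [192. 116.] 0.81 [0.5093 0.0582 0.048 ]
cup [166. 184.] 0.91 [0.4202 0.0802 0.03  ]
cup [270.  36.] 0.68 [ 0.6067 -0.0052  0.03  ]
tail [ 93. 186.] 0.72 [0.3966 0.1688 0.025 ]
tail [252. 116.] 0.68 [ 0.5221 -0.0053  0.025 ]
```

View pics/w1.png

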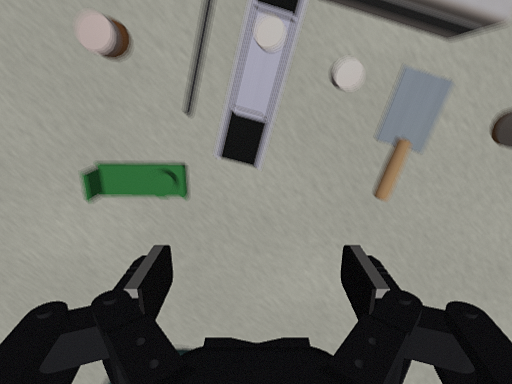

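The wrist view shows the aluminium carriage in the track: cup at (268,33), tail near (250,116) and bar free end at (190,113). The green decoy is at (140,180). Next I measure the track's yaw from the rails and the bar.

```bash
python3 - <<'E'
from h import *
p,R,s=pose();c=r.capture('wrist')
for a,z in(((247,2),.01),((219,157),.01),((302,2),.01),((257,166),.01),((210,2),.048),((190,113),.048),((241,113),.042),((265,117),.042)):
    print(a,np.round(world(c,a,z=z,pr=(p,R)),4),np.round(world(c,a,pr=(p,R)),4))
p0=world(c,(191,100),pr=(p,R));p1=world(c,(207,20),pr=(p,R));print(p0,p1)
# bar pixels by depth
ys=[]
H,W=c['depth'].shape
v,u=np.mgrid[0:120,170:225]
P=np.array([world(c,(a,b),pr=(p,R)) for a,b in zip(u.ravel(),v.ravel())])
m=(P[:,2]>.044)&(P[:,2]<.06);Q=P[m];print(m.sum(),Q.min(0),Q.max(0));f=np.polyfit(Q[:,0],Q[:,1],1);print('bar slope',f,np.polyval(f,.515))
v,u=np.mgrid[90:140,220:280]
P=np.array([world(c,(a,b),pr=(p,R)) for a,b in zip(u.ravel(),v.ravel())])
m=(P[:,2]>.036)&(P[:,2]<.06);Q=P[m];print('tail top',m.sum(),Q.min(0),Q.max(0))
E
```

```text
(247, 2) [0.636  0.0235 0.01  ] [0.6383 0.0243 0.0012]
(219, 157) [0.4622 0.0215 0.01  ] [0.4615 0.0218 0.0067]
(302, 2) [ 0.6494 -0.0345  0.01  ] [ 0.6497 -0.0346  0.0093]
(257, 166) [ 0.4616 -0.0277  0.01  ] [ 0.4617 -0.0277  0.0108]
(210, 2) [0.6181 0.0553 0.048 ] [0.6169 0.0543 0.0535]
(190, 113) [0.5107 0.0579 0.048 ] [0.511  0.0573 0.051 ]
(241, 113) [0.5227 0.0046 0.042 ] [0.5227 0.0046 0.042 ]
(265, 117) [ 0.5244 -0.0221  0.042 ] [ 0.5244 -0.0221  0.0418]
[0.52441177 0.05825015 0.05161205] [0.60174497 0.05495159 0.05080446]
953 [0.50712926 0.0520912  0.0465429 ] [0.62049362 0.06326177 0.05385748]
bar slope [-0.03608344  0.07787234] 0.05928937200064553
tail top 189 [ 0.51971892 -0.02208612  0.03613346] [0.52658489 0.01358126 0.04400836]
```

```bash
python3 -m crank '[[0,0,-8.5,0,0,0,0.7],[0,0,-8.5,0,0,0,0.7],[0,0,-8.5,0,0,0,0.7],[0,0,-8.5,0,0,0,0.7],[0,0,-8.5,0,0,0,0.7],[0,0,-8.5,0,0,0,0.7],[0,0,-8.5,0,0,0,0.7],[0,0,-8.5,0,0,0,0.7],[0,0,-8.5,0,0,0,0.7],[0,0,-8.5,0,0,0,0.7],[0,0,-8.5,0,0,0,0.7],[0,0,-8.5,0,0,0,0.7]]'
python3 -m crank '[[0,0,-8.5,0,0,0,0.7],[0,0,-8.5,0,0,0,0.7],[0,0,-8.5,0,0,0,0.7],[0,0,-8.5,0,0,0,0.7],[0,0,-8.5,0,0,0,0.7],[0,0,-8.5,0,0,0,0.7],[0,0,-4,0,0,0,0.7],[0,0,0,0,0,0,0.7]]'
python3 - <<'E'
from h import *
p,R,s=pose();c=r.capture('wrist');save(c,'w2.png');print(p,np.round(R,3),s['joint_pos'],s['opening'])
# finger geometry in tool frame
T=np.array(c['tool_from_camera']);K=c['K'];d=c['depth']
v,u=np.mgrid[0:384,0:512];P=np.stack([(u-K[0,2])/K[0,0]*d,(v-K[1,2])/K[1,1]*d,d],-1)[d>0]@T[:3,:3].T+T[:3,3]
Q=P[(P[:,2]<.03)&(P[:,2]>-.04)&(abs(P[:,1])<.03)]
print('cam',T[:3,3])
for s_ in(1,-1):
    q=Q[Q[:,0]*s_>0];print(len(q),q.min(0),q.max(0))
    t=q[q[:,2]>q[:,2].max()-.01];print('tip',t.min(0),t.max(0))
E
```

```text
time: 3.75
eef_pos: [0.4595, -0.0404, 0.2476]
tcp_rot: [0.004, 0.974, 0.225, 0.003]
wrist_force: [0.3, -0.4, -0.1]
opening: 0.0598
time: 4.55
eef_pos: [0.4548, -0.0509, 0.2492]
tcp_rot: [0.006, 0.757, 0.654, 0.001]
wrist_force: [-0.5, 0.2, 0.4]
opening: 0.0597
[ 0.45483933 -0.05085247  0.24921923] [[ 0.145  0.989  0.009]
 [ 0.989 -0.145 -0.007]
 [-0.006  0.01  -1.   ]] [-0.2871269   0.1395122  -0.20038772  1.22040889 -0.00427661 -0.14154565] 0.059731690690719166
cam [-0.00054715 -0.07879375 -0.1286623 ]
2762 [ 0.02872121 -0.0147761  -0.0399983 ] [0.06025194 0.01125013 0.00946828]
tip [ 0.02904467 -0.01199424 -0.00053105] [0.04214567 0.01030096 0.00946828]
2743 [-0.06236691 -0.01470125 -0.03999251] [-0.03000622  0.01133588  0.0094581 ]
tip [-0.04314081 -0.01223617 -0.00054177] [-0.03014014  0.0109746   0.0094581 ]
```

View pics/w2.png

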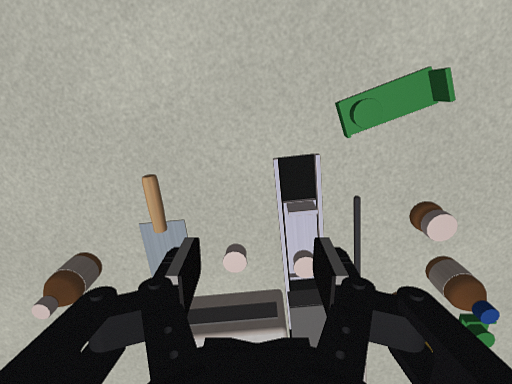

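```bash
cat >> h.py <<'E'
def cloud(c,pr):
    T=np.array(c['tool_from_camera']);K=c['K'];d=c['depth'];v,u=np.mgrid[0:384,0:512]
    P=np.stack([(u-K[0,2])/K[0,0]*d,(v-K[1,2])/K[1,1]*d,d],-1)[d>0]@T[:3,:3].T+T[:3,3]
    return P,P@pr[1].T+pr[0]
E
python3 - <<'E'
from h import *
p,R,s=pose();c=r.capture('wrist');P,Wd=cloud(c,(p,R))
for z in np.arange(-.04,.01,.005):
    q=P[(abs(P[:,2]-z)<.0025)&(abs(P[:,1])<.03)];a=q[q[:,0]>0];b=q[q[:,0]<0]
    if len(a) and len(b): print(round(z,3),np.round([a[:,0].min(),a[:,0].max(),b[:,0].min(),b[:,0].max(),a[:,1].min(),a[:,1].max()],4))
b=Wd[(Wd[:,2]>.045)&(Wd[:,2]<.058)&(Wd[:,1]>.04)&(Wd[:,1]<.08)&(Wd[:,0]<.66)]
print('bar',len(b),b.min(0),b.max(0),np.polyfit(b[:,0],b[:,1],1))
t=Wd[(Wd[:,2]>.036)&(Wd[:,2]<.048)&(abs(Wd[:,1])<.03)&(Wd[:,0]<.56)&(Wd[:,0]>.49)]
print('tail',len(t),t.min(0),t.max(0),np.median(t,0))
E
```

```text
-0.04 [ 0.0278  0.0614 -0.0622 -0.0287 -0.0147  0.0116]
-0.035 [ 0.0302  0.058  -0.0593 -0.0312 -0.0149 -0.0055]
-0.03 [ 0.0291  0.0418 -0.0489 -0.0301 -0.0129  0.0073]
-0.025 [ 0.029   0.0427 -0.0437 -0.03   -0.0121  0.0107]
-0.02 [ 0.029   0.0433 -0.0441 -0.0299 -0.012   0.0105]
-0.015 [ 0.029   0.0433 -0.0438 -0.0301 -0.0119  0.0111]
-0.01 [ 0.0291  0.043  -0.0439 -0.0301 -0.0118  0.0104]
-0.005 [ 0.0291  0.0431 -0.044  -0.0301 -0.0118  0.0103]
-0.0 [ 0.0291  0.0426 -0.0434 -0.0301 -0.0118  0.0105]
0.005 [ 0.0292  0.0358 -0.0368 -0.0301 -0.0117  0.0101]
bar 520 [0.50626379 0.05276651 0.04607746] [0.61686692 0.06389492 0.05369454] [-0.03401233  0.076704  ]
tail 174 [ 0.51856231 -0.02196163  0.03620624] [0.52594365 0.0137274  0.04348226] [ 0.52093314 -0.00374624  0.04153106]
```

```bash
python3 -m crank '[[0,0,0,0.022,0.0145,0,0.7],[0,0,0,0.022,0.0145,0,0.7],[0,0,0,0.022,0.0145,0,0.7],[0,0,0,0,0,0.045,0.7],[0,0,0,0,0,0.045,0.7],[0,0,0,0,0,0.03,0.7],[0,0,0,0,0,0,0.7]]'
python3 - <<'E'
from h import *
p,R,s=pose();print(p,np.round(R[:,:2],3))
tx=np.array([.5065,.0055,.028]);print(R.T@(tx-p))
E
```

```text
time: 5.35
eef_pos: [0.5123, 0.0062, 0.1276]
tcp_rot: [0.008, 0.765, 0.644, 0.003]
wrist_force: [-0.5, 0.1, 1.7]
opening: 0.0596
[0.51225146 0.00624731 0.12758703] [[ 0.171  0.985]
 [ 0.985 -0.171]
 [-0.005  0.016]]
[-0.00117589 -0.00710366  0.09949557]
```

```bash
python3 -m crank '[[0,0,0,-0.001,-0.007,0.03,0.7],[0,0,0,0,0,0.025,0.7],[0,0,0,0,0,0.015,0.7],[0,0,0,0,0,0,0.7]]'
python3 - <<'E'
from h import *
p,R,s=pose();print(np.round(R[:,:2],3))
tx=np.array([.5065,.0055,.028]);print(R.T@(tx-p))
c=r.capture('wrist');save(c,'w3.png')
c=r.capture('side');cv2.imwrite('pics/s3.png',cv2.resize(c['frame'][140:260,150:330,::-1],(720,480)))
E
```

```text
time: 5.75
eef_pos: [0.5085, 0.0042, 0.0607]
tcp_rot: [0.01, 0.768, 0.641, 0.005]
wrist_force: [0.2, 0.0, -0.0]
opening: 0.0597
[[ 0.179  0.984]
 [ 0.984 -0.179]
 [-0.005  0.021]]
[ 0.00107015 -0.00288923  0.03266173]
```

View pics/w3.png

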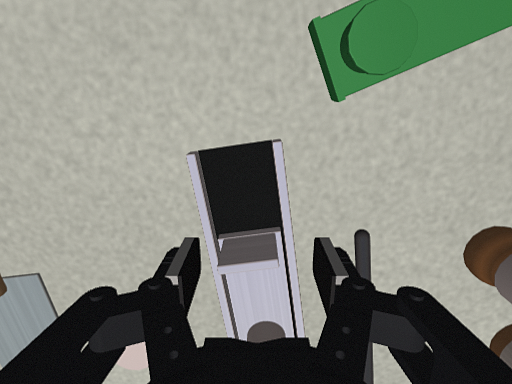

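The fingers straddle the tail at (250,240), and the bar end at (362,235) is just outside the left finger. I'll drop the rest of the way now.

```bash
python3 -m crank '[[0,0,0,0.001,-0.005,0.012,0.7],[0,0,0,0,0,0.012,0.7],[0,0,0,0,-0.001,0.008,0.7],[0,0,0,0,0,0,0.7]]'
python3 - <<'E'
from h import *
p,R,s=pose();print(p,np.round(R[:,:2],3),s['wrist_force'])
c=r.capture('wrist');P,Wd=cloud(c,(p,R))
q=P[(P[:,2]<.012)&(P[:,2]>-.03)&(abs(P[:,1])<.016)&(abs(P[:,0])<.05)]@R.T+p
for a in(1,-1):
    m=q[(q[:,1]-p[1])*a>0];print('finger',m.min(0).round(4),m.max(0).round(4))
b=Wd[(Wd[:,2]>.045)&(Wd[:,2]<.058)&(Wd[:,1]>.055)&(Wd[:,1]<.08)&(Wd[:,0]<.66)]
print('bar',len(b),b.min(0),b.max(0))
t=Wd[(Wd[:,2]>.039)&(Wd[:,2]<.045)&(abs(Wd[:,1])<.018)&(Wd[:,0]<.56)&(Wd[:,0]>.49)]
print('tail',len(t),t.min(0),t.max(0))
E
```

```text
time: 6.25
eef_pos: [0.5081, 0.0051, 0.0337]
tcp_rot: [0.013, 0.768, 0.64, 0.008]
wrist_force: [-0.8, 0.6, 0.6]
opening: 0.0603
[0.50806039 0.00510758 0.03367192] [[ 0.181  0.983]
 [ 0.984 -0.18 ]
 [-0.005  0.031]] [-0.81242212  0.63635207  0.56494421]
finger [0.5009 0.0051 0.022 ] [0.5252 0.0491 0.0633]
finger [ 0.4886 -0.037   0.0221] [0.524  0.0051 0.0637]
bar 1097 [0.50603355 0.05500377 0.04564377] [0.58113361 0.06366981 0.05337145]
tail 845 [ 0.51805991 -0.01797586  0.03901295] [0.52604016 0.01387859 0.04366105]
```

```bash
python3 -m crank '[[0.9,0,0,0.002,-0.0005,0.005,0.7],[0.9,0,0,0.006,-0.001,0,0.7],[0,0,0,0.006,-0.001,0,0.7],[0,0,0,0.006,-0.001,0,0.7],[0,0,0,0.005,-0.001,0,0.7],[0,0,0,0,0,0,0.7]]'
python3 - <<'E'
from h import *
p,R,s=pose();print(p,np.round(R,3),s['wrist_force'])
E
```

```text
time: 6.9
eef_pos: [0.509, 0.0316, 0.0291]
tcp_rot: [0.002, 0.769, 0.64, -0.004]
wrist_force: [-1.0, -5.1, -1.5]
opening: 0.0598
[0.50897128 0.03156254 0.02912032] [[ 0.181  0.983 -0.004]
 [ 0.983 -0.181 -0.008]
 [-0.008 -0.003 -1.   ]] [-0.99362157 -5.10723535 -1.52926781]
```

```bash
python3 -m crank '[[0,0,0,0.003,-0.0005,0,0.7],[0,0,0,0,0,0,0.7]]'
python3 - <<'E'
from h import *
p,R,s=pose();print(p,s['wrist_force'])
c=r.capture('side');a=cv2.resize(c['frame'][140:260,170:350,::-1],(540,360),interpolation=cv2.INTER_CUBIC)
c=r.capture('wrist');b=cv2.resize(c['frame'][120:,:,::-1],(540,280))
cv2.imwrite('pics/s4.png',np.vstack([a,b])[:600])
P,Wd=cloud(c,(p,R))
b=Wd[(Wd[:,2]>.03)&(Wd[:,2]<.058)&(Wd[:,1]>.066)&(Wd[:,1]<.11)&(Wd[:,0]<.66)&(P[:,0]>.044)]
print('bar',len(b),b.min(0),b.max(0),np.median(b,0))
E
```

```text
time: 7.1
eef_pos: [0.5088, 0.0344, 0.029]
tcp_rot: [0.002, 0.768, 0.64, -0.005]
wrist_force: [-1.4, -5.3, -2.5]
opening: 0.0595
[0.50879402 0.03439583 0.02900585] [-1.39804417 -5.30574712 -2.47008977]
bar 659 [0.41024214 0.07680256 0.03000125] [0.58069477 0.09856882 0.04643235] [0.51523926 0.08138699 0.04447041]
```

View pics/s4.png

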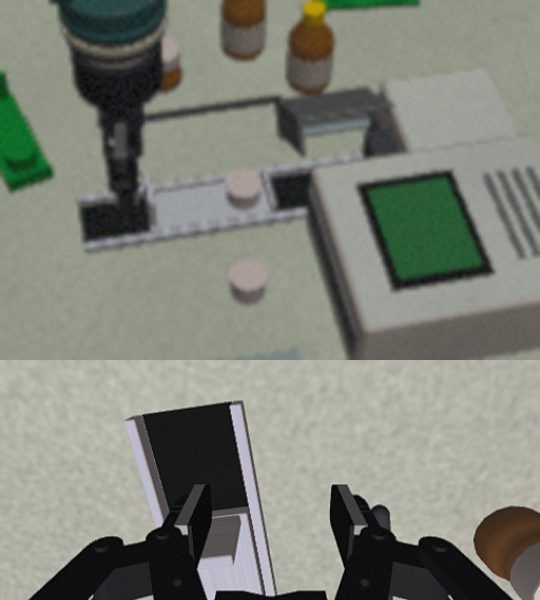

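The hood is well open and the right finger stands behind the tail. Now I push along the track.

```bash
python3 -m crank '[[0,0,0,0.001,0.006,0,0.7],[0,0,0,0.001,0.006,0,0.7],[0,0,0,0.001,0.006,0,0.7],[0,0,-0.8,0.001,0.006,0,0.7],[0,0,-0.8,0.001,0.006,0,0.7],[0,0,-0.8,0.0008,0.006,0,0.7]]'
python3 - <<'E'
from h import *
p,R,s=pose();print(p,np.round(R,3),s['wrist_force'])
ex=np.array([.9993,-.036,0]);o=np.array([.519,-.0045,0]);d=p-o;print('track xy',d@ex,d@np.array([.036,.9993,0]),'ex in tool',R.T@ex,'ey',R.T@np.array([.036,.9993,0]))
E
```

```text
time: 7.8
eef_pos: [0.5393, 0.0337, 0.028]
tcp_rot: [-0.001, 0.754, 0.656, -0.01]
wrist_force: [-6.9, -6.0, 1.2]
opening: 0.0598
[0.53928696 0.03374608 0.0280041 ] [[ 0.138  0.99  -0.016]
 [ 0.99  -0.138 -0.013]
 [-0.015 -0.014 -1.   ]] [-6.91137869 -5.96404243  1.22112987]
track xy 0.018895905257547602 0.03894963406560678 ex in tool [ 0.10217616  0.99459153 -0.01562734] ey [ 0.99460662 -0.10238362 -0.01310539]
```

```bash
python3 -m crank '[[-0.3,0.3,-0.8,0.0007,0.006,0,0.7],[-0.3,0.3,-0.8,0.0007,0.006,0,0.7],[-0.3,0.3,-0.8,0.0006,0.006,0,0.7],[0,0,-0.8,0.0006,0.006,0,0.7],[0,0,-0.8,0.0004,0.006,0,0.7],[0,0,-0.8,0.0002,0.006,0,0.7]]'
python3 - <<'E'
from h import *
p,R,s=pose();print(p,np.round(R,3),s['wrist_force'])
ex=np.array([.9993,-.036,0]);o=np.array([.519,-.0045,0]);d=p-o;print('track xy',d@ex,d@np.array([.036,.9993,0]),'ex in tool',R.T@ex)
c=r.capture('side');a=cv2.resize(c['frame'][140:260,170:350,::-1],(720,480),interpolation=cv2.INTER_CUBIC);cv2.imwrite('pics/s5.png',a)
E
```

```text
time: 8.4
eef_pos: [0.5694, 0.033, 0.0266]
tcp_rot: [-0.003, 0.725, 0.689, -0.004]
wrist_force: [-5.9, -5.4, 2.6]
opening: 0.0596
[0.56943184 0.03296692 0.02658599] [[ 0.051  0.999 -0.011]
 [ 0.999 -0.051 -0.001]
 [-0.002 -0.011 -1.   ]] [-5.85298099 -5.40290499  2.55178745]
track xy 0.04904772684484967 0.03925623566796503 ex in tool [ 0.01490498  0.99977845 -0.01083401]
```

View pics/s5.png

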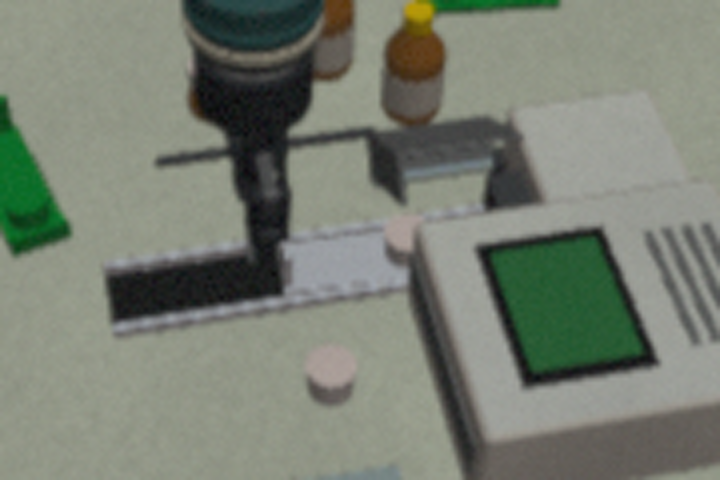

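The lip has passed under the open hood, and the carriage is flat in the track.

```bash
python3 -m crank '[[-0.3,0,0,0,0.006,-0.0005,0.7],[-0.3,0,0,0,0.006,-0.0005,0.7],[0,0,0,0,0.006,-0.0005,0.7],[0,0,0,0,0.006,0,0.7],[0,0,0,0,0.004,0,0.7]]'
python3 - <<'E'
from h import *
p,R,s=pose();print(p,np.round(R,3),s['wrist_force'])
ex=np.array([.9993,-.036,0]);o=np.array([.519,-.0045,0]);d=p-o;print('track xy',d@ex,d@np.array([.036,.9993,0]))
E
```

```text
time: 8.95
eef_pos: [0.5943, 0.0315, 0.027]
tcp_rot: [-0.002, 0.724, 0.689, -0.004]
wrist_force: [-6.7, -4.9, 1.6]
opening: 0.0597
[0.59430514 0.03147841 0.02698932] [[ 0.049  0.999 -0.008]
 [ 0.999 -0.049 -0.003]
 [-0.004 -0.008 -1.   ]] [-6.68619965 -4.8677076   1.64745363]
track xy 0.07395720305042439 0.03866420784723963
```

About 8 mm remain, so I approach the stop in small steps and watch the force.

```bash
python3 -m crank '[[0,0,0,0.0003,0.003,0,0.7],[0,0,0,0.0003,0.003,0,0.7]]'; python3 -m crank '[[0,0,0,0.0003,0.002,0,0.7],[0,0,0,0,0.002,0,0.7]]'; python3 -m crank '[[0,0,0,0,0.002,0,0.7],[0,0,0,0,0.002,0,0.7]]'
```

```text
time: 9.15
eef_pos: [0.5986, 0.0317, 0.0267]
tcp_rot: [-0.003, 0.724, 0.689, -0.006]
wrist_force: [-5.9, -5.3, 2.0]
opening: 0.0596
time: 9.35
eef_pos: [0.601, 0.0317, 0.0264]
tcp_rot: [-0.003, 0.724, 0.689, -0.007]
wrist_force: [-5.6, -4.7, 2.6]
opening: 0.0595
time: 9.55
eef_pos: [0.6031, 0.0316, 0.0262]
tcp_rot: [-0.004, 0.724, 0.689, -0.009]
wrist_force: [-5.6, -3.8, 2.7]
opening: 0.0598
```

```bash
python3 -m crank '[[0,0,0,0,0.002,0,0.7],[0,0,0,0,0.002,0,0.7]]';python3 -m crank '[[0,0,0,0,0.002,0,0.7],[0,0,0,0,0.002,0,0.7]]'; python3 -m crank '[[0,0,0,0,0.002,0,0.7]]'
```

```text
time: 9.75
eef_pos: [0.6053, 0.0314, 0.026]
tcp_rot: [-0.005, 0.724, 0.689, -0.01]
wrist_force: [-5.8, -5.1, 2.9]
opening: 0.06
time: 9.95
eef_pos: [0.6058, 0.0313, 0.0258]
tcp_rot: [-0.007, 0.724, 0.689, -0.013]
wrist_force: [-14.1, -3.4, 12.9]
opening: 0.0598
time: 10.05
eef_pos: [0.6058, 0.0313, 0.0259]
tcp_rot: [-0.008, 0.725, 0.689, -0.014]
wrist_force: [-13.4, -3.8, 11.5]
opening: 0.0598
```

```bash
python3 -m crank '[[-0.5,0,0,0,0.004,0,0.7]]'; python3 - <<'E'
from h import *
p,R,s=pose();print(p,s['wrist_force'])
c=r.capture('wrist');b=cv2.resize(c['frame'][:,:,::-1],(400,300));P,Wd=cloud(c,(p,R))
d=r.capture('side');a=cv2.resize(d['frame'][140:260,190:350,::-1],(400,300),interpolation=cv2.INTER_CUBIC)
cv2.imwrite('pics/s6.png',np.hstack([a,b]))
t=Wd[(Wd[:,2]>.039)&(Wd[:,2]<.045)&(Wd[:,1]<.012)&(Wd[:,1]>-.03)&(Wd[:,0]<.66)&(Wd[:,0]>.58)];print('tail',len(t),t.min(0),t.max(0))
E
```

```text
time: 10.15
eef_pos: [0.6061, 0.0312, 0.0257]
tcp_rot: [-0.007, 0.725, 0.689, -0.014]
wrist_force: [-30.8, -3.1, 25.1]
opening: 0.0595
[0.6061357  0.03124199 0.02571364] [-30.76209489  -3.09361109  25.14064578]
tail 730 [ 0.59265033 -0.01226865  0.03902233] [0.6215266  0.01197509 0.04499251]
```

View pics/s6.png

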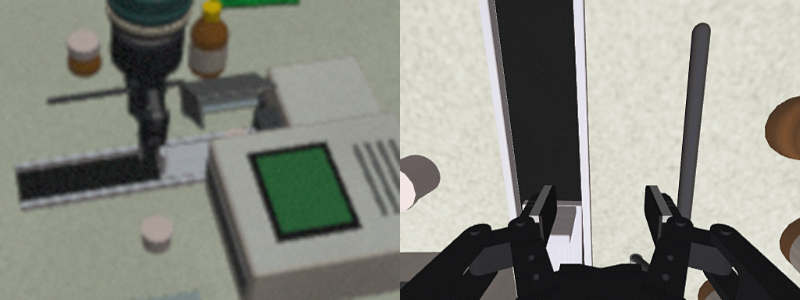

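It stopped hard at 31 N with the tail near x=0.617, as expected. I back off, then ease the hood shut.

```bash
python3 -m crank '[[0,0,0,0,-0.004,0,0.7],[0,0,0,0,-0.005,0,0.7],[0,0,0,-0.005,-0.002,0,0.7],[0,0,0,-0.006,0,0,0.7],[0,0,0,-0.006,0,0,0.7],[0,0,0,-0.006,0,0,0.7],[0,0,0,-0.006,0,0,0.7],[0,0,0,-0.003,0,0,0.7],[0,0,0,0,0,0,0.7]]'
```

```text
time: 11.15
eef_pos: [0.5944, -0.0028, 0.0274]
tcp_rot: [-0.006, 0.725, 0.689, -0.012]
wrist_force: [-1.3, 0.6, -0.7]
opening: 0.0597
```

```bash
python3 -m crank '[[0,0,0,0,0,-0.02,0.7],[0,0,0,0,0,-0.03,0.7],[0,0,0,0,0,-0.04,0.7],[0,0,0,0,-0.02,-0.04,0.7],[0,0,0,0,-0.03,-0.03,0.7],[0,0,0,0,-0.04,-0.03,0.7],[0,0,0,0,-0.04,-0.02,0.7],[0,0,0,0,-0.04,0,0.7],[0,0,0,0,0,0,0.7]]'
python3 - <<'E'
from h import *
p,R,s=pose();print(p,s['wrist_force'])
c=r.capture('top');a=cv2.resize(c['frame'][60:310,120:370,::-1],(400,400),interpolation=cv2.INTER_CUBIC)
d=r.capture('side');b=cv2.resize(d['frame'][120:270,180:330,::-1],(400,400),interpolation=cv2.INTER_CUBIC)
cv2.imwrite('pics/f.png',np.hstack([a,b]))
for n,c in(('top',c),('side',d)):
  for k in('mouth','bar_end','tail','spare_cup','jar','cup'):
    for e in r.place_of(c,k)[:3]:
        z={'cup':.03,'tail':.025,'bar_end':.048}.get(k,0);print(n,k,round(e['p'],2),np.round(world(c,e['pixel'],z=z),3))
w=r.capture('wrist');P,Wd=cloud(w,(p,R))
t=Wd[(Wd[:,2]>.039)&(Wd[:,2]<.045)&(abs(Wd[:,1]+.008)<.012)&(Wd[:,0]<.65)&(Wd[:,0]>.58)];print('tail',len(t),*( (t.min(0),t.max(0)) if len(t) else ()))
E
```

```text
time: 12.05
eef_pos: [0.4248, 0.0092, 0.2485]
tcp_rot: [-0.008, 0.725, 0.689, -0.012]
wrist_force: [0.3, 0.4, -0.8]
opening: 0.0596
[0.42480964 0.00924789 0.24852443] [ 0.27794744  0.39312888 -0.83663081]
top mouth 0.71 [ 0.66  -0.004  0.   ]
top bar_end 0.92 [0.511 0.058 0.048]
top tail 0.93 [0.851 0.223 0.025]
top tail 0.85 [ 0.616 -0.006  0.025]
top spare_cup 0.43 [ 0.597 -0.098  0.   ]
top jar 0.75 [0.568 0.159 0.   ]
top jar 0.74 [0.718 0.128 0.   ]
top cup 0.66 [0.771 0.249 0.03 ]
side mouth 0.7 [ 0.665 -0.002  0.   ]
side bar_end 0.77 [0.506 0.058 0.048]
side tail 0.81 [0.864 0.236 0.025]
side tail 0.74 [ 0.626 -0.008  0.025]
side tail 0.74 [0.39  0.169 0.025]
side spare_cup 0.63 [ 0.587 -0.105  0.   ]
side jar 0.56 [0.572 0.197 0.   ]
side cup 0.78 [0.419 0.085 0.03 ]
side cup 0.62 [0.768 0.238 0.03 ]
side cup 0.49 [ 0.618 -0.006  0.03 ]
tail 93 [ 0.60950413 -0.01911248  0.03906202] [0.6167186  0.0029201  0.04472741]
```

View pics/f.png

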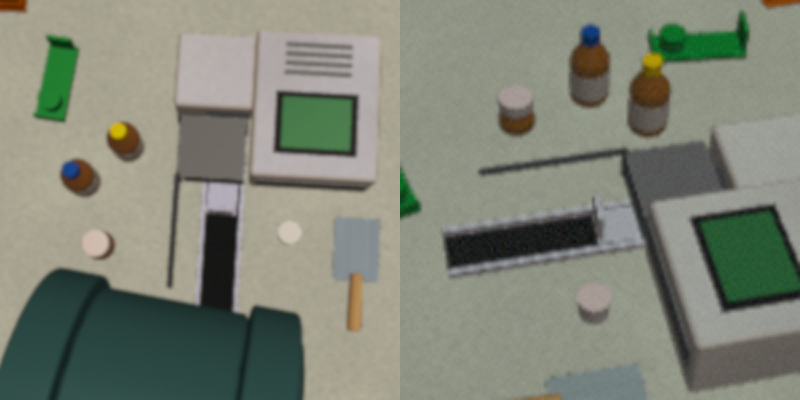

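The hood is shut behind the cup, the tail stands outside at side crop (595,220), and the neighbours are unmoved. Next I check the tail-to-bar-end distance, which should be about 107 mm along the track.

```bash
python3 -m crank '[[0,0,0,0,0.04,-0.01,0.7],[0,0,0,0,0.04,0,0.7],[0,0,0,0,0.03,0,0.7],[0,0,0,0,0,0,0.7],[0,0,0,0,0,0,0.7]]'
python3 - <<'E'
from h import *
p,R,s=pose();w=r.capture('wrist');save(w,'w9.png');P,Wd=cloud(w,(p,R))
ex=np.array([.9993,-.035,0])
b=Wd[(Wd[:,2]>.044)&(Wd[:,2]<.058)&(Wd[:,1]>.045)&(Wd[:,1]<.075)&(Wd[:,0]<.64)]
t=Wd[(Wd[:,2]>.037)&(Wd[:,2]<.046)&(abs(Wd[:,1]+.008)<.012)&(Wd[:,0]<.64)&(Wd[:,0]>.58)]
print(len(b),len(t));bx=(b@ex).min();tx=t@ex;print('bar end',bx,'tail',tx.min(),tx.max(),np.median(tx),'diff',(tx.min()-bx)*1e3,(tx.max()-bx)*1e3,np.polyfit(b[:,0],b[:,1],1))
h=Wd[(Wd[:,2]>.040)&(Wd[:,2]<.056)&(abs(Wd[:,1]-.0)<.02)&(Wd[:,0]>.635)]
print('hood front',len(h),(h@ex).min()if len(h) else'')
E
```

```text
time: 13.3
eef_pos: [0.5412, 0.0031, 0.2535]
tcp_rot: [-0.009, 0.725, 0.689, -0.013]
wrist_force: [-0.5, -0.1, -0.0]
opening: 0.0598
717 110
bar end 0.504609063690675 tail 0.613346964122166 0.6197656822141545 0.6158627430561032 diff 108.73790043149101 115.15661852347947 [-0.03386785  0.07696065]
hood front 2077 0.6568997626342419
```

View pics/w9.png

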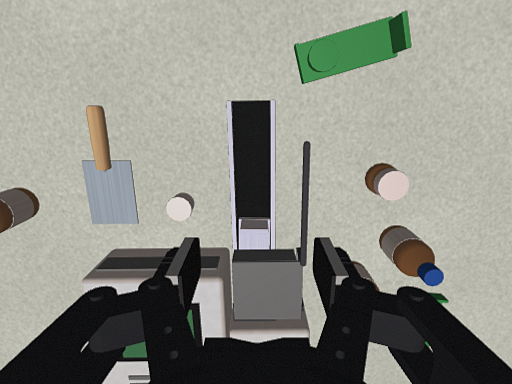

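The tail is 108.7 mm past the bar end (107 nominal) and 43.6 mm before the hood face (43 nominal), so the carriage is home. The hood is shut and the hand is clear.

```bash
python3 -c "
from station import r
print(r.finish_job())"
```

```text
the job is handed in; nothing more can be done
None
```

The sample is loaded: the carriage is fully home against the stop, the hood is shut behind the cup and the hand is clear. I handed the job in at about 13 s on the clock.

- **How it was done:** the outside of the left finger pushed the lever bar about 22 mm to +y and held the hood open. The right finger pushed the aluminium carriage by its tail plate until it stopped hard at about 31 N. I then backed off, eased the bar back so the hood closed, and lifted away.
- **Position check:** the tail stands 43.6 mm before the hood's front face (43 nominal) and 108.7 mm from the bar end (107 nominal).
- **Disagreement:** one earlier, more distant view put the tail about 4 mm short (x about 0.610 against 0.613–0.616). The closer view did not bear this out.
- **Seating force:** the upward force on the tool reached about 25 N while seating. The carriage still looked level in the final pictures.
- **Surroundings:** the final pictures showed the bottles, jar, spare cup, spatula and green look-alikes where they had been.

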